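Open the battery hatch of a bag mixer and load its cell tube

ROBOT

A 6-joint arm with a two-finger parallel gripper is mounted at the origin on the work surface. World frame = base frame: x ahead of the robot, y to its left, z up, the work surface at z = 0. Lengths are in m, angles in rad, forces in N, time in s.
With the tool pointing down it reaches from about 0.35 to 0.875 m from the base axis. Payload 4.2 kg.
Tool frame: the origin (TCP) lies on the centre line of the jaws, within the pads' length; the fingertips stand 8 mm ahead of it and the grasp point (between the pads) lies 11 mm behind it (env.tips_ahead is the distance from the TCP to the fingertips, in m); y points along the fingers, z is the direction in which the jaws open and shut, and the axes are right-handed (so a half turn about y gives the same grasp; the last joint's range is limited). The gripper opens to 87 mm and grips with 3 to 60 N. Pads are 19 mm wide; open, the fingers measure 117 mm over their backs; the gripper's body (75 mm by 190 mm) begins 51 mm behind the grasp point.
Start: joints at [-0.949, 0.385, 0.008, 0, -1.194, -0.259], TCP at [0.222, -0.584, 0.231] pointing down, gripper open.
Joint ranges: [-3.14, 3.14], [-1.21, 2.06], [-1.07, 1.41], [-3.16, 2.05], [-2.99, -0.16], [-3.1, 3.1]. Speed limits (rad/s): [2.79, 2.79, 3.14, 3.14, 3.14, 3.14].

INTERFACE

Orientations are given as a 3x3 rotation matrix whose columns are the frame's x, y, z axes.
In Python, from plant import env gives the robot as it stands.
- The arm moves only by the tool carry_out, never from a script. Its argument "targets" is a list that holds one entry, the list of rows, each a list of 7 numbers: the shift along the tool's x, y, z in cm, then the turn, a rotation vector about the tool's x, y, z in degrees, then the gripper's target within -1 to 1 (fully open at 1, half-way at 0, shut at -1). A call has 1 to 10 rows; each row is the pose to reach, as a shift and turn from the pose measured when the call began, along the tool's axes at that moment; what a row does not reach only later rows make up. A row lasts 1/12 s, in which the tool goes at most 41.7 mm and 7.16 degrees, less where a joint would pass 70% of its speed; a pose out of reach is approached as far as the arm can. A call with a gripper value outside its range is refused whole. The fingers move at their own pace and stop on an object; "grip_force" is the grip in N (left out, the last holds). Time passes only in rows, so rows that repeat a pose let the fingers close. It gives the time, the measured TCP pose, the force and the opening at its end, in the units of the state.
- env.observe(): the state, without advancing time (a new reading comes with each control period).
- env.grab_frame(name): name is "scene" or "top" or "wrist"; returns a dict with "img" (384x512x3 uint8, blue, green, red), "fovy" (degrees; the focal length in pixels is half the picture's height over the tangent of half this angle, whatever the lens; pixels are square), "cx", "cy" (the principal point, pixels), "T" (4x4, takes a point from camera to world coordinates). Camera axes: x right, y down, z forward; pixel columns grow to the right and rows downward; lengths in m; the calibration is good to about 2 mm. The wrist camera is an equidistant fisheye: a pixel r from the principal point sees the ray r / f radians off the axis. A picture is of the moment at which its call begins. There is no depth.
- env.close_job(): hands the job in, once; it reports no verdict.
The state is a dict: "time_s": time; "qpos": joint angles; "qvel": joint speeds; "tau": joint torques, N m; "tcp_pos": TCP position; "tcp_rot": TCP orientation; "ft_force": force on the tool from outside, world axes, zero at the start; "ft_torque": the same for the moment, N m; "gripper_width": finger opening in m.
Only numpy, scipy, OpenCV 4.12 (cv2) and the standard library are available. Lean on these libraries where they do the work, as an engineer would, in place of code of your own. Each camera call takes 0.05 s, during which the arm holds its last target. There are 200 camera calls.

TASK

Take the screwdriver from its stand and with it turn both slotted fasteners on the mixer's battery hatch a quarter turn anticlockwise, to the stop; then stand the screwdriver back in its stand. Lift the freed panel off by its handle and lay it flat in the steel tray, handle up, lowering it all the way before letting go. Then load the loose battery cell, nub up, into the upright tube under the hatch so that it rests end to end on the cell already in there; leave everything else on the table where it is.

Things in the scene. Friction and masses are not known exactly. Their poses are not given: they have to be found in the camera images.
- mixer: Cream bag mixer, fixed. Origin on the table under the hatch's centre; x to the machine's back, y along the hatch from fastener_b to fastener_a, z up. Hatch end: block 160 (x) by 250 mm (y), flat deck 118 mm above the table. The cradle end, up to 185 mm high, follows from y = -125 to -335 mm. The panel lies on the deck over the hatch's centre; 6 mm ribs on the deck locate it with 2 mm of play.
- tube_mouth (a point): Centre of the cell tube's mouth, at deck height (118 mm above the table), under the panel's centre; axes as mixer. The tube is a round upright bore of 40 mm diameter, rim chamfered 3 mm, floor 106 mm below the deck; it already holds one cell like cell, whose top is 56 mm below the deck.
- fastener_a (a joint): Slotted fastener on the deck, 78 mm from the hatch's centre at its +y end. Rad: 0 locked, 1.571 open at its stop, growing anticlockwise from above; open above 1.3; starts at 0 to 0.25; takes 0.03 N m, stays where left. Oblong steel head 44 by 18 mm, top 18 mm above the deck; at 0 it lies along the mixer's x over the panel's edges, at 1.571 along y inside the panel's hole.
- fastener_a_slot (a point): Centre of the slot's floor in fastener_a's head, on its turning axis, 128 mm above the table. x lies along the slot (and the head's long side) and turns with the head; z up. Slot 7 mm wide, 24 mm long, 8 mm deep, of which the top 3 mm flare out at 45 degrees on all sides. The driver's blade has about 0.22 rad of turning play in it either way.
- fastener_b (a joint): The same fastener at the hatch's -y end, 78 mm from its centre; same values and direction.
- fastener_b_slot (a point): Centre of the slot's floor in fastener_b's head; the rest as fastener_a_slot.
- panel: Loose aluminium hatch panel, 110 (x) by 228 (y) by 4 mm, 0.2 kg, with an oblong hole, 32 (x) by 52 mm (y), centred 78 mm from its middle, at each y end. Origin at the centre of its underside, z up; starts with axes parallel to the mixer's. Black bar handle across its centre: 64 mm along y, 14 mm wide (x), its top 34 mm and its underside 20 mm above the panel's underside, on a leg at each end.
- driver: Stubby flat screwdriver, 130 mm long, about 90 g, upright in its stand. Black handle 26 mm square, from 60 to 130 mm above the tip, with a round collar (36 mm, 5 mm thick) at its lower end; shaft 8 mm thick; flat blade 18 mm wide, 3 mm thick. Origin at the blade's tip; z towards the handle's end; x along the blade's width; the handle's flats are square to x and y.
- stand: Grey fixed block, 70 by 70 mm, 70 mm high, with a round upright hole of 24 mm diameter, 66 mm deep, its rim chamfered 4 mm, in the middle of its top. Origin under its centre on the table. The driver hangs in the hole with its collar on the top face, tip 10 mm above the table. Any yaw of the driver will do.
- tray: Fixed open steel tray, outside 180 mm (x) by 290 mm (y) and 22 mm high, walls 4 mm, floor 4 mm thick. Origin under its centre on the table; z up.
- cell: The loose battery cell: grey and steel cylinder, 34 mm diameter, 50 mm high including the brass nub (12 mm diameter, 3 mm high) on top, about 90 g, standing upright on the table, nub up. Origin at the centre of its underside, z towards the nub. When loaded its underside is 62 mm above the table, its nub 6 mm below the deck.
- rack: Bystander: black rack of capped sample tubes, 70 by 140 mm, 86 mm high. Origin under its centre.
- sanitizer: Bystander: white bottle, 56 mm diameter, 150 mm high. Origin under its centre.
- jar: Bystander: jar, 60 mm diameter, 60 mm high. Origin under its centre.
- tape: Bystander: roll of white tape lying flat, 70 mm diameter, 20 mm high. Origin under its centre.
- marker: Bystander: black marker lying on the table, 115 mm along its x, 14 mm thick. Origin under its centre.
- wrench: Bystander: open wrench lying on the table, along its x. Origin at the centre of its underside.

How it is judged:
By the outcome, as a careful person would: the job done as asked, in the order asked, and still so for the second after the job is handed in, with the robot touching nothing.
It also fails if it takes over 72 s, if anything falls off the work surface, if the arm or the gripper's body presses on something with over 40 N, if the wrist force passes 120 N, or if a joint passes its speed limit or range.

## Working session

There is one attempt and no reset: what is moved stays moved. The work goes in short steps, Python scripts to look and compute and a tool call to move; the robot and the scene stay as the last step left them, time stands still between calls to the robot, and variables do not carry over. Pictures are saved under pics/ and viewed, about 8 in all and at most 12, crops included, and the job is handed in when it is done.

Besides the shell and the picture viewer there is one more tool, called after "Call:" by a JSON object that holds its "api" and its "payload", one argument or row to a line. carry_out: Moves the arm, as the interface text tells. Its arguments: {"type":"object","properties":{"targets":{"type":"array","items":{"type":"array","items":{"type":"array","items":{"type":"number"}}}},"grip_force":{"type":"number"}},"required":["targets"]}

```bash
ls; mkdir -p pics; cat > h.py <<'E'
import numpy as np, cv2
from plant import env
def grab(n,fn=None):
    g=env.grab_frame(n)
    if fn: cv2.imwrite('pics/'+fn,g['img'])
    return g
def ray(g,u,v,fish=False):
    f=g['img'].shape[0]/2/np.tan(np.radians(g['fovy'])/2)
    x,y=(u-g['cx']),(v-g['cy'])
    if fish:
        r=np.hypot(x,y)+1e-9; a=r/f; d=np.array([x/r*np.sin(a),y/r*np.sin(a),np.cos(a)])
    else: d=np.array([x/f,y/f,1.])
    return g['T'][:3,3],g['T'][:3,:3]@d
def onz(g,u,v,z,fish=False):
    o,d=ray(g,u,v,fish); return o+d*(z-o[2])/d[2]
def proj(g,p,fish=False):
    T=g['T'];c=T[:3,:3].T@(np.array(p)-T[:3,3]);f=g['img'].shape[0]/2/np.tan(np.radians(g['fovy'])/2)
    if fish:
        r=np.hypot(c[0],c[1])+1e-9;a=np.arctan2(r,c[2]);return np.array([g['cx']+f*a*c[0]/r,g['cy']+f*a*c[1]/r])
    return np.array([g['cx']+f*c[0]/c[2],g['cy']+f*c[1]/c[2]])
E
python3 - <<'E'
from h import *
import pickle
G={n:grab(n) for n in('scene','top','wrist')}
pickle.dump(G,open('g0.pkl','wb'))
np.set_printoptions(precision=3,suppress=True)
for n in G: print(n,G[n]['fovy'],G[n]['cx'],G[n]['cy'],G[n]['T'])
cv2.imwrite('pics/top0.png',cv2.resize(G['top']['img'],(800,600),interpolation=cv2.INTER_CUBIC))
cv2.imwrite('pics/sw0.png',cv2.resize(np.vstack([G['scene']['img'],G['wrist']['img']]),None,fx=.78,fy=.78))
s=env.observe();print(s)
E
```

```text
pics
scene 49.67586509287718 260.5950855208243 198.8709974213602 [[-0.794  0.416 -0.443  1.079]
 [ 0.608  0.536 -0.586  0.678]
 [-0.006 -0.734 -0.679  0.874]
 [ 0.     0.     0.     1.   ]]
top 45.37464384889394 260.37611840632894 190.61292334218845 [[ 0.021 -0.984  0.178  0.307]
 [-1.    -0.02   0.011  0.001]
 [-0.008 -0.178 -0.984  1.493]
 [ 0.     0.     0.     1.   ]]
wrist 65.70646984690485 250.4842382412608 188.92093059229035 [[-0.354  0.907  0.227  0.16 ]
 [ 0.935  0.343  0.088 -0.61 ]
 [ 0.002  0.244 -0.97   0.384]
 [ 0.     0.     0.     1.   ]]
{'time_s': 0.15, 'qpos': array([-0.949,  0.385,  0.007, -0.   , -1.194, -0.259]), 'qvel': array([-0.001, -0.001,  0.004,  0.001,  0.   , -0.   ]), 'tau': array([ -0.002, -39.105,  18.759,   4.222,   0.012,  -0.   ]), 'tcp_pos': array([ 0.222, -0.584,  0.23 ]), 'tcp_rot': array([[ 0.935, -0.001, -0.355],
       [ 0.355,  0.002,  0.935],
       [-0.   , -1.   ,  0.002]]), 'ft_force': array([ 0.002, -0.452,  0.71 ]), 'ft_torque': array([ 0.026, -0.021, -0.032]), 'gripper_width': 0.08713330062135544}
```

View pics/top0.png

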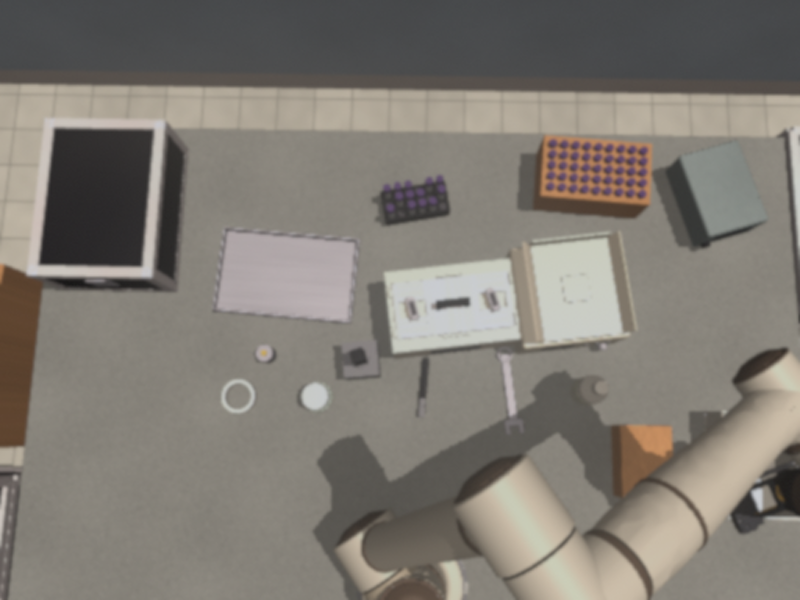

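View pics/sw0.png

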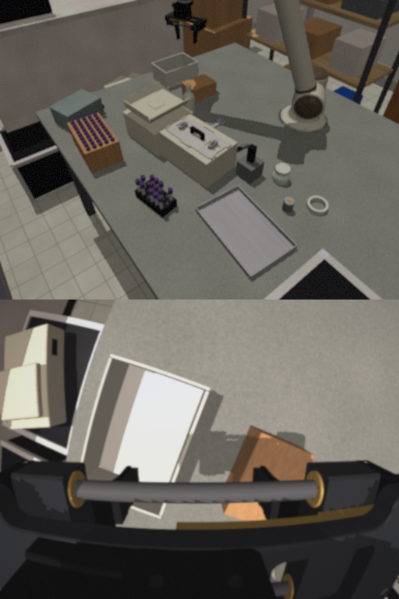

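The top view (800x600) shows the tray at about (287,275), cell (264,353), tape (238,396), jar (315,396) and the driver in its stand at (358,355). On the mixer, fastener_a is at (412,308), the handle at (452,303) and fastener_b at (492,299). The marker, wrench and rack lie around them. Next I measure with masks and blobs.

```bash
python3 - <<'E'
from h import *
import pickle
np.set_printoptions(precision=4,suppress=True)
G=pickle.load(open('g0.pkl','rb'));g=G['top'];k=.64
for n,u,v,z in [('tray NW',227,229,.022),('tray NE',358,239,.022),('tray SE',351,322,.022),('tray SW',214,311,.022),('cell',264,353,.05),('tape',238,396,.02),('jar',315,396,.06),('driver top',357,356,.14),('fa',412,308,.136),('handle',452,303,.152),('fb',492,299,.136),('hatch NW',385,272,.118),('hatch SW',393,354,.118),('san',594,388,.15),('rack',415,201,.08)]:
    print(n,onz(g,u*k,v*k,z))
im=g['img'];hsv=cv2.cvtColor(im,cv2.COLOR_BGR2HSV)
def blob(mask,u0,v0,u1,v1,z,name):
    m=np.zeros_like(mask);s=np.s_[int(v0*k):int(v1*k),int(u0*k):int(u1*k)];m[s]=mask[s]
    c,_=cv2.findContours(m,cv2.RETR_EXTERNAL,cv2.CHAIN_APPROX_NONE);c=max(c,key=cv2.contourArea)
    M=cv2.moments(c);p=(M['m10']/M['m00'],M['m01']/M['m00']);r=cv2.minAreaRect(c)
    b=np.array([onz(g,*q,z)[:2] for q in cv2.boxPoints(r)]);e=[b[1]-b[0],b[2]-b[1]];l=max(e,key=np.linalg.norm)
    print(name,'px',p,'xyz',onz(g,*p,z),'size',[np.linalg.norm(x) for x in e],'ang',np.degrees(np.arctan2(l[1],l[0])))
v=hsv[...,2]
print(v[int(303*k),int(452*k)],v[int(275*k),int(287*k)],im[int(290*k),int(440*k)],im[int(275*k),int(287*k)],im[int(353*k)-3:int(353*k)+4,int(264*k)])
blob((v<70).astype(np.uint8),430,290,480,318,.152,'handle')
blob((v<50).astype(np.uint8),343,340,372,372,.14,'drv')
cv2.imwrite('pics/crop1.png',cv2.resize(im[140:270,120:350],None,fx=3.4,fy=3.4,interpolation=cv2.INTER_CUBIC))
E
```

```text
tray NW [0.7136 0.4035 0.022 ]
tray NE [0.6971 0.1244 0.022 ]
tray SE [0.5195 0.133  0.022 ]
tray SW [0.5369 0.419  0.022 ]
cell [0.4488 0.304  0.05  ]
tape [0.3629 0.3584 0.02  ]
jar [0.3646 0.1958 0.06  ]
driver top [0.4379 0.1089 0.14  ]
fa [0.5325 0.0068 0.136 ]
handle [ 0.541  -0.0688  0.152 ]
fb [ 0.5531 -0.1463  0.136 ]
hatch NW [0.606  0.0612 0.118 ]
hatch SW [0.4453 0.0416 0.118 ]
san [ 0.3865 -0.3339  0.15  ]
rack [0.7643 0.0053 0.08  ]
77 181 [208 204 201] [174 172 181] [[165 166 176]
 [156 168 182]
 [128 169 190]
 [103 167 194]
 [104 164 190]
 [129 164 184]
 [156 167 181]]Traceback (most recent call last):
  File "<stdin>", line 16, in <module>
  File "<stdin>", line 10, in blob
ValueError: max() iterable argument is empty
```

```bash
cat >> h.py <<'E'
np.set_printoptions(precision=4,suppress=True)
from scipy.spatial.transform import Rotation as R
def down(yaw):
    c,s=np.cos(np.radians(yaw)),np.sin(np.radians(yaw)); return np.array([[c,0,-s],[s,0,c],[0,-1,0]])
def to(pos,yaw,label=''):
    """shift (cm) and turn (deg) in current tool axes for a world TCP position, tool down with given yaw"""
    s=env.observe();r=s['tcp_rot']
    print(label,'cm',np.round(r.T@(np.array(pos)-s['tcp_pos'])*100,2),'deg',np.round(R.from_matrix(r.T@down(yaw)).as_rotvec(degrees=True),2))
def st():
    s=env.observe();r=s['tcp_rot'];print('t',round(s['time_s'],2),'pos',s['tcp_pos'],'yaw',round(np.degrees(np.arctan2(r[1,0],r[0,0])),2),'ydir',r[:,1],'F',s['ft_force'],'M',s['ft_torque'],'w',round(s['gripper_width'],4),'q',s['qpos']);return s
E
python3 -c "
from h import *
to((.58,-.03,.32),0)"
```

```text
cm [53.15 -8.97 39.09] deg [-0.09 20.78 -0.02]
```

Call:
{"api": "carry_out", "payload": {
  "targets": [
    [[53.1,-9,39.1,0,20.8,0,1],[53.1,-9,39.1,0,20.8,0,1],[53.1,-9,39.1,0,20.8,0,1],[53.1,-9,39.1,0,20.8,0,1],[53.1,-9,39.1,0,20.8,0,1],[53.1,-9,39.1,0,20.8,0,1],[53.1,-9,39.1,0,20.8,0,1],[53.1,-9,39.1,0,20.8,0,1],[53.1,-9,39.1,0,20.8,0,1],[53.1,-9,39.1,0,20.8,0,1]]
  ]
}}

```text
time_s: 0.98
tcp_pos: [0.4425, -0.2413, 0.2861]
tcp_rot: [[1.0, -0.001, 0.0], [-0.0, 0.002, 1.0], [-0.001, -1.0, 0.002]]
ft_force: [0.7, -0.2, -0.9]
gripper_width: 0.0869
```

```bash
python3 -c "
from h import *
st();to((.58,-.03,.32),0)"
```

```text
t 0.98 pos [ 0.4425 -0.2413  0.2861] yaw -0.02 ydir [-0.0006  0.0016 -1.    ] F [ 0.6688 -0.1596 -0.9419] M [-0.0849 -0.071   0.0224] w 0.0869 q [-0.1776  0.1402 -0.186  -0.0016 -1.2455 -1.393 ]
 cm [13.74 -3.36 21.14] deg [-0.09 -0.02 -0.03]
```

Call:
{"api": "carry_out", "payload": {
  "targets": [
    [[13.7,-3.4,21.1,0,0,0,1],[13.7,-3.4,21.1,0,0,0,1],[13.7,-3.4,21.1,0,0,0,1],[13.7,-3.4,21.1,0,0,0,1],[13.7,-3.4,21.1,0,0,0,1],[13.7,-3.4,21.1,0,0,0,1],[13.7,-3.4,21.1,0,0,0,1],[13.7,-3.4,21.1,0,0,0,1]]
  ]
}}

```text
time_s: 1.65
tcp_pos: [0.5806, -0.0281, 0.3195]
tcp_rot: [[1.0, -0.002, -0.003], [0.003, 0.002, 1.0], [-0.002, -1.0, 0.002]]
ft_force: [-0.0, -0.2, -0.6]
gripper_width: 0.0868
```

```bash
python3 -c "
from h import *
import pickle
st();G={n:grab(n) for n in ('wrist','top')};pickle.dump(G,open('g1.pkl','wb'))
cv2.imwrite('pics/w1.png',cv2.resize(G['wrist']['img'],(800,600),interpolation=cv2.INTER_CUBIC))"
```

```text
t 1.65 pos [ 0.5806 -0.0281  0.3195] yaw 0.18 ydir [-0.0017  0.0017 -1.    ] F [-0.0041 -0.2134 -0.5907] M [-0.1025 -0.0182  0.0039] w 0.0868 q [ 0.2291  0.2631  0.0535 -0.002  -1.3624 -1.7963]
```

View pics/w1.png

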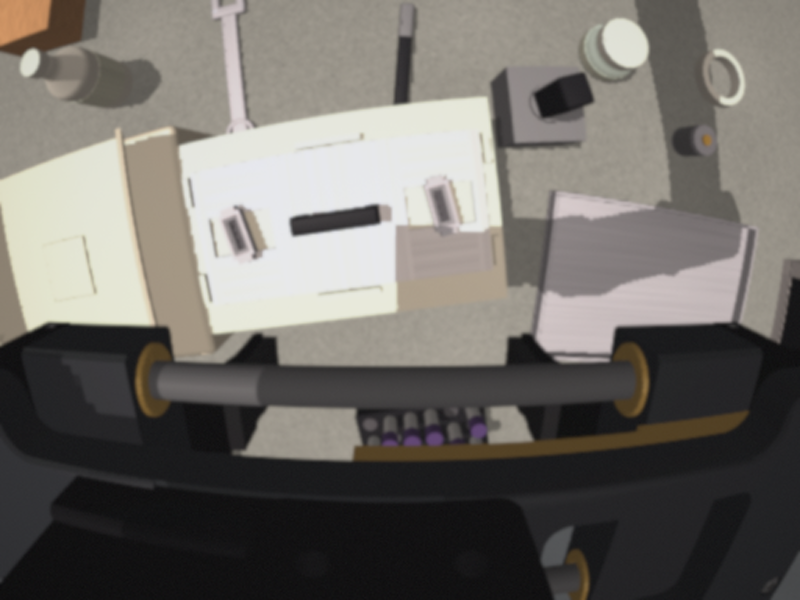

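The wrist view shows fastener_b's slot at about (237,233), the handle bar from (292,226) to (380,214), fastener_a's slot at (441,203), the stand with the leaning-looking driver at (545-590,90), and the cell at (704,140). I'll take an enlarged composite for the edges.

```bash
python3 - <<'E'
from h import *
import pickle
G=pickle.load(open('g1.pkl','rb'));im=G['wrist']['img']
c=[cv2.resize(im[v:v+60,u:u+80],None,fx=5,fy=5,interpolation=cv2.INTER_CUBIC) for u,v in((112,119),(242,99),(310,38),(410,60))]
cv2.imwrite('pics/c1.png',np.vstack([np.hstack(c[:2]),np.hstack(c[2:])]))
E
```

```text
(no output)
```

View pics/c1.png

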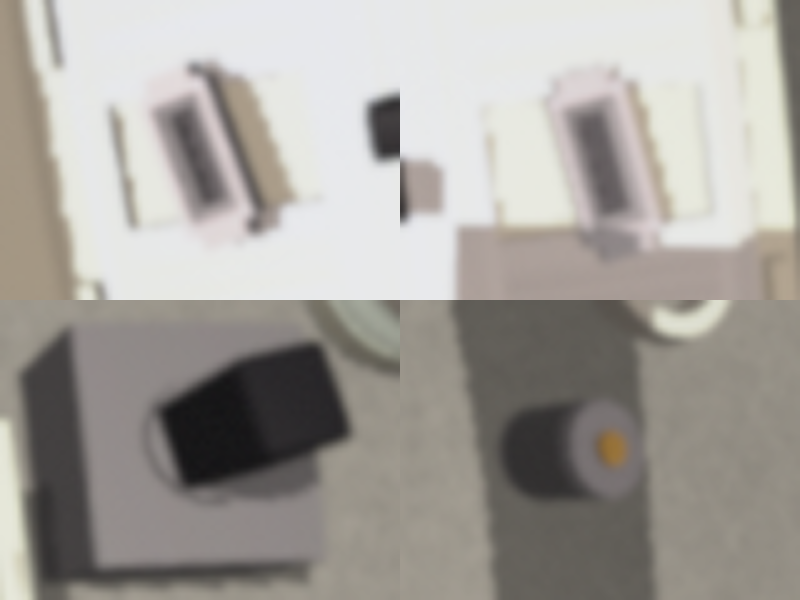

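The crops give four rectangles: fb slot (155,108)-(232,205), fa slot (565,112)-(640,212), driver end face (240,360)-(350,435), and stand top (75,325)-(325,560). The cell nub is at (613,447).

```bash
python3 - <<'E'
from h import *
import pickle
G=pickle.load(open('g1.pkl','rb'));g=G['wrist']
def pts(o,cs,z,n):
    P=np.array([onz(g,o[0]+(x+.5)/5-.5,o[1]+(y+.5)/5-.5,z,True) for x,y in cs]);m=P.mean(0)
    print(n,m)
    for i in range(len(P)):
        d=P[(i+1)%len(P)]-P[i]
        if len(P)>1:print('   ',np.linalg.norm(d).round(4),np.degrees(np.arctan2(d[1],d[0])).round(1))
pts((112,119),[(155,108),(195,97),(232,205),(195,220)],.136,'fb')
pts((242,99),[(165,112),(208,105),(240,212),(195,225)],.136,'fa')
pts((310,38),[(240,60),(318,45),(350,135),(270,150)],.14,'driver')
pts((310,38),[(75,25),(303,22),(325,260),(97,268)],.07,'stand')
pts((410,60),[(213,147)],.05,'cell')
k=.64
for n,u,v in(('h1',292,226),('h2',380,214)): print(n,onz(g,u*k,v*k,.152,True))
# panel corners (800 view)
for n,u,v in(('bl',212,306),('tl',184,177),('tr',480,131),('br',497,264)): print(n,onz(g,u*k,v*k,.122,True))
# handle by mask
v=cv2.cvtColor(g['img'],cv2.COLOR_BGR2GRAY);m=np.zeros_like(v);m[125:155,180:248]=(v[125:155,180:248]<70)
print('handle px',cv2.moments(m,True)['m10']/m.sum(),cv2.moments(m,True)['m01']/m.sum())
# same points in the top picture, now clear of the arm?
g=G['top']
E
```

```text
fb [ 0.5517 -0.1488  0.136 ]
    0.0106 102.2
    0.0272 17.3
    0.0102 -70.4
    0.0285 -162.0
fa [0.5314 0.0055 0.136 ]
    0.0099 100.2
    0.0256 17.6
    0.0108 -73.1
    0.0267 -164.4
driver [0.4385 0.1077 0.14  ]
    0.0212 107.1
    0.0229 20.4
    0.0219 -74.0
    0.0225 -161.2
stand [0.4385 0.1086 0.07  ]
    0.0691 97.0
    0.0704 4.9
    0.0691 -83.8
    0.0694 -175.1
cell [0.4486 0.3049 0.05  ]
h1 [ 0.5448 -0.1003  0.152 ]
h2 [ 0.537  -0.0382  0.152 ]
bl [ 0.6118 -0.1784  0.122 ]
tl [ 0.505  -0.1965  0.122 ]
tr [0.4744 0.0365 0.122 ]
br [0.577  0.0524 0.122 ]
handle px 214.38899082568807 140.69174311926605
```

```bash
python3 -c "
from h import *
to((.4385,.108,.19),18);to((.4385,.108,.10),18)"
```

```text
cm [-14.03  13.02  13.84] deg [ -0.1  -18.    -0.12]
 cm [-14.01  22.02  13.82] deg [ -0.1  -18.    -0.12]
```

Call:
{"api": "carry_out", "payload": {
  "targets": [
    [[-14.0,11,13.8,0,-18,0,1],[-14.0,12,13.8,0,-18,0,1],[-14.0,13,13.8,0,-18,0,1],[-14.0,13,13.8,0,-18,0,1],[-14.0,13,13.8,0,-18,0,1],[-14.0,13,13.8,0,-18,0,1],[-14.0,13,13.8,0,-18,0,1],[-14.0,13,13.8,0,-18,0,1]]
  ]
}}

```text
time_s: 2.42
tcp_pos: [0.4375, 0.1065, 0.19]
tcp_rot: [[0.951, -0.003, -0.31], [0.31, 0.0, 0.951], [-0.003, -1.0, 0.001]]
ft_force: [0.2, 0.6, 0.7]
gripper_width: 0.0868
```

```bash
python3 -c "
from h import *
st();to((.4385,.108,.10),18)"
```

```text
t 2.42 pos [0.4375 0.1065 0.19  ] yaw 18.04 ydir [-0.0032  0.0003 -1.    ] F [0.2231 0.5666 0.7156] M [-0.0258 -0.0887  0.0455] w 0.0868 q [ 0.6002  0.1244 -0.459  -0.0025 -0.9899 -1.8548]
 cm [0.17 9.   0.1 ] deg [-0.07  0.04 -0.17]
```

Call:
{"api": "carry_out", "payload": {
  "targets": [
    [[0.1,3,0.1,0,0,0,1],[0.1,6,0.1,0,0,0,1],[0.1,9,0.1,0,0,0,1],[0.1,9,0.1,0,0,0,1],[0.1,9,0.1,0,0,0,-1],[0.1,9,0.1,0,0,0,-1],[0.1,9,0.1,0,0,0,-1],[0.1,9,0.1,0,0,0,-1],[0.1,9,0.1,0,0,0,-1],[0.1,9,0.1,0,0,0,-1]]
  ],
  "grip_force": 35
}}

```text
time_s: 3.25
tcp_pos: [0.4383, 0.1081, 0.1009]
tcp_rot: [[0.951, -0.001, -0.31], [0.31, 0.001, 0.951], [-0.001, -1.0, 0.002]]
ft_force: [-1.5, -0.1, 0.3]
gripper_width: 0.055
```

```bash
python3 -c "
from h import *
st()"
```

```text
t 3.25 pos [0.4383 0.1081 0.1009] yaw 18.04 ydir [-0.0014  0.0014 -1.    ] F [-1.4786 -0.078   0.299 ] M [-0.0306 -0.0225 -0.0139] w 0.055 q [ 0.6022  0.2431 -0.5797 -0.0029 -0.7484 -1.8559]
```

Still closing; hold on.

Call:
{"api": "carry_out", "payload": {
  "targets": [
    [[0,0,0,0,0,0,-1],[0,0,0,0,0,0,-1],[0,0,0,0,0,0,-1],[0,0,0,0,0,0,-1],[0,0,0,0,0,0,-1],[0,0,0,0,0,0,-1],[0,0,0,0,0,0,-1],[0,0,0,0,0,0,-1],[0,0,0,0,0,0,-1],[0,0,0,0,0,0,-1]]
  ],
  "grip_force": 35
}}

```text
time_s: 4.08
tcp_pos: [0.4384, 0.1082, 0.1009]
tcp_rot: [[0.951, -0.001, -0.31], [0.31, 0.002, 0.951], [-0.001, -1.0, 0.002]]
ft_force: [0.8, 1.4, 0.4]
gripper_width: 0.0257
```

```bash
python3 -c "
from h import *
st()"
```

```text
t 4.08 pos [0.4384 0.1082 0.1009] yaw 18.05 ydir [-0.0013  0.0016 -1.    ] F [0.7693 1.4055 0.4371] M [ 0.2066  0.0102 -0.0006] w 0.0257 q [ 0.6022  0.2431 -0.5796 -0.0029 -0.7483 -1.8559]
```

Call:
{"api": "carry_out", "payload": {
  "targets": [
    [[0,-3,0,0,0,0,-1],[0,-6.5,0,0,0,0,-1],[0,-10,0,0,0,0,-1],[0,-13,0,0,0,0,-1],[0,-15,0,0,0,0,-1],[0,-15,0,0,0,0,-1]]
  ]
}}

```text
time_s: 4.58
tcp_pos: [0.4407, 0.1087, 0.2556]
tcp_rot: [[0.951, 0.007, -0.31], [0.31, 0.005, 0.951], [0.009, -1.0, 0.003]]
ft_force: [0.5, 0.0, -1.5]
gripper_width: 0.0255
```

```bash
python3 - <<'E'
from h import *
s=st();g=grab('scene');w=grab('wrist')
tip=s['tcp_pos']-[0,0,.0909];u,v=proj(g,tip).astype(int);print(u,v,proj(w,tip,True))
a=cv2.resize(g['img'][v-50:v+25,u-50:u+50],(400,300),interpolation=cv2.INTER_CUBIC)
u,v=proj(w,tip,True).astype(int)
b=cv2.resize(w['img'][120:384,80:432],(400,300))
cv2.imwrite('pics/drv.png',np.hstack([a,b]))
E
```

```text
t 4.58 pos [0.4407 0.1087 0.2556] yaw 18.09 ydir [ 0.0073  0.0053 -1.    ] F [ 0.4771  0.0049 -1.5014] M [ 0.0798 -0.0801 -0.0289] w 0.0255 q [ 0.6014  0.0642 -0.3513 -0.0003 -1.1463 -1.8564]
323 179 [252.8588 197.2347]
```

View pics/drv.png

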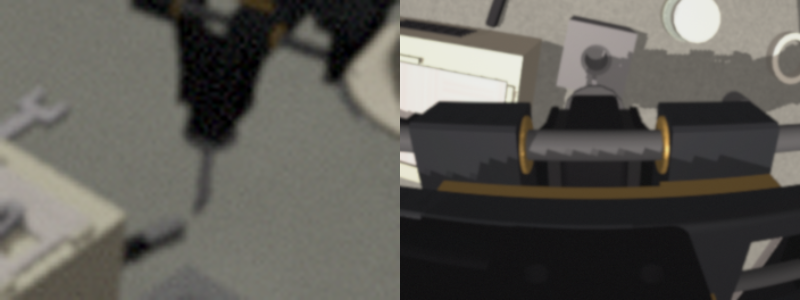

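The scene crop (left) shows the held driver with its thin shaft and tip near (200,205). The blade looks no wider than the shaft, which suggests it lies along tool x. I'll check the width profile numerically.

```bash
python3 - <<'E'
from h import *
s=env.observe();g=grab('scene');t=s['tcp_pos'].copy();v=cv2.cvtColor(g['img'],cv2.COLOR_BGR2GRAY).astype(float)
for dz in (.089,.086,.083,.080,.075,.07,.06,.05,.04):
    p=proj(g,t-[0,0,dz]);r=v[int(round(p[1])),int(p[0])-12:int(p[0])+13];print(dz,p.round(1),r.astype(int))
for d in (18,108):
    b=np.array([np.cos(np.radians(d)),np.sin(np.radians(d)),0])*.009;print(d,proj(g,t-[0,0,.09]+b)-proj(g,t-[0,0,.09]-b))
E
```

```text
0.089 [323.5 180.2] [115 115 114 116 117 114 116 113 115 114 102  83  72  76  95 112 114 115
 112 116 113 117 116 115 114]
0.086 [323.6 179.4] [111 111 116 115 115 115 113 114 116 110 107  83  72  68  87 105 112 116
 111 112 113 113 112 113 115]
0.083 [323.7 178.5] [111 111 116 115 115 115 113 114 116 110 107  83  72  68  87 105 112 116
 111 112 113 113 112 113 115]
0.08 [323.8 177.6] [113 114 114 114 115 109 116 112 112 115 109  91  77  68  80 105 111 112
 114 111 116 113 114 113 117]
0.075 [324.  176.2] [112 111 112 115 113 112 114 112 114 113 111 101  83  75  82 101 109 117
 116 116 114 115 113 116 115]
0.07 [324.2 174.7] [114 114 117 112 114 113 111 112 115 111 101  79  72  81 100 111 115 115
 114 115 112 115 111 110 114]
0.06 [324.6 171.7] [114 114 115 112 113 111 114 114 114 113 108  89  72  79  98 109 113 112
 112 114 114 114 116 117 118]
0.05 [324.9 168.7] [115 117 113 113 115 117 115 116 115 113 109  96  76  73  87 106 114 112
 117 117 117 114 114 117 117]
0.04 [325.3 165.7] [117 114 114 114 115 114 111  99  85  73  64  56  48  47  47  57  60  75
  88 103 113 116 119 117 116]
18 [-3.2287  3.6233]
108 [6.0107 2.4592]
```

```bash
python3 -c "
from h import *
to((.532,.006,.25),16.5)"
```

```text
cm [  5.83  -0.06 -12.57] deg [-0.11  1.52 -0.17]
```

Call:
{"api": "carry_out", "payload": {
  "targets": [
    [[5.8,0.5,-12.6,0,1.5,-0.2,-1],[5.8,0.5,-12.6,0,1.5,-0.2,-1],[5.8,0.5,-12.6,0,1.5,-0.2,-1],[5.8,0.5,-12.6,0,1.5,-0.2,-1],[5.8,0.5,-12.6,0,1.5,-0.2,-1],[5.8,0.5,-12.6,0,1.5,-0.2,-1]]
  ]
}}

```text
time_s: 5.23
tcp_pos: [0.5309, 0.0049, 0.2421]
tcp_rot: [[0.959, -0.005, -0.282], [0.282, 0.001, 0.959], [-0.004, -1.0, 0.003]]
ft_force: [0.4, 0.3, -1.4]
gripper_width: 0.0258
```

```bash
python3 -c "
from h import *
st();to((.532,.006,.22),16.5)"
```

```text
t 5.23 pos [0.5309 0.0049 0.2421] yaw 16.4 ydir [-0.005   0.0012 -1.    ] F [ 0.3918  0.2709 -1.4179] M [-0.0139  0.0519 -0.0203] w 0.0258 q [ 0.3134  0.2186 -0.199  -0.003  -1.1576 -1.5969]
 cm [0.15 2.21 0.06] deg [-0.15 -0.1  -0.26]
```

Call:
{"api": "carry_out", "payload": {
  "targets": [
    [[0.15,0,0.05,0,0,-0.2,-1],[0.15,0.8,0.05,0,0,-0.2,-1],[0.15,1.3,0.05,0,0,-0.2,-1],[0.15,1.8,0.05,0,0,-0.2,-1],[0.15,2.2,0.05,0,0,-0.2,-1],[0.15,2.2,0.05,0,0,-0.2,-1]]
  ]
}}

```text
time_s: 5.73
tcp_pos: [0.5316, 0.0062, 0.2194]
tcp_rot: [[0.959, -0.003, -0.283], [0.283, 0.002, 0.959], [-0.002, -1.0, 0.003]]
ft_force: [-0.5, 0.1, -1.2]
gripper_width: 0.026
```

```bash
python3 -c "
from h import *
st();to((.532,.006,.22),16.5)"
```

```text
t 5.73 pos [0.5316 0.0062 0.2194] yaw 16.44 ydir [-0.0026  0.0019 -1.    ] F [-0.5053  0.132  -1.2164] M [ 0.2266  0.0479 -0.0104] w 0.026 q [ 0.3154  0.2364 -0.2349 -0.003  -1.1014 -1.5979]
 cm [ 0.03 -0.06 -0.03] deg [-0.15 -0.06 -0.11]
```

Call:
{"api": "carry_out", "payload": {
  "targets": [
    [[0,0,0,0,-7,0,-1],[0,0,0,0,-14,0,-1],[0,0,0,0,-21,0,-1],[0,0,0,0,-28,0,-1],[0,0,0,0,-35,0,-1],[0,0,0,0,-42,0,-1],[0,0,0,0,-49,0,-1],[0,0,0,0,-56,0,-1],[0,0,0,0,-63,0,-1],[0,0,0,0,-70,0,-1]]
  ]
}}

```text
time_s: 6.57
tcp_pos: [0.5318, 0.0068, 0.2194]
tcp_rot: [[0.056, -0.002, -0.998], [0.998, 0.003, 0.056], [0.003, -1.0, 0.002]]
ft_force: [0.1, 2.0, -1.7]
gripper_width: 0.0259
```

```bash
python3 -c "
from h import *
st();to((.5316,.0062,.2194),113)"
```

```text
t 6.57 pos [0.5318 0.0068 0.2194] yaw 86.79 ydir [-0.0018  0.0029 -1.    ] F [ 0.1412  1.9504 -1.7051] M [ 0.3087 -0.2233 -0.0386] w 0.0259 q [ 0.316   0.2362 -0.235  -0.0037 -1.1004 -0.3703]
 cm [-0.06 -0.    0.01] deg [ -0.07 -26.21   0.18]
```

Call:
{"api": "carry_out", "payload": {
  "targets": [
    [[0,0,0,0,-6,0,-1],[0,0,0,0,-12,0,-1],[0,0,0,0,-18,0,-1],[0,0,0,0,-23,0,-1],[0,0,0,0,-27,0,-1],[0,0,0,0,-27,0,-1]]
  ]
}}

```text
time_s: 7.07
tcp_pos: [0.5323, 0.007, 0.2194]
tcp_rot: [[-0.404, -0.0, -0.915], [0.915, 0.003, -0.404], [0.003, -1.0, -0.001]]
ft_force: [0.2, -0.3, -1.9]
gripper_width: 0.0261
```

```bash
python3 -c "
from h import *
st()"
```

```text
t 7.07 pos [0.5323 0.007  0.2194] yaw 113.86 ydir [-0.0003  0.0032 -1.    ] F [ 0.2366 -0.2868 -1.9296] M [-0.0603 -0.4929 -0.0461] w 0.0261 q [ 0.3161  0.2364 -0.2348 -0.0035 -1.0989  0.1019]
```

Call:
{"api": "carry_out", "payload": {
  "targets": [
    [[0,0,0,0,-3,0,-1],[0,0,0,0,-6,0,-1],[0,0,0,0,-6,0,-1]]
  ]
}}

```text
time_s: 7.32
tcp_pos: [0.5324, 0.007, 0.2193]
tcp_rot: [[-0.496, 0.0, -0.868], [0.868, 0.003, -0.496], [0.003, -1.0, -0.002]]
ft_force: [1.1, -0.2, -1.8]
gripper_width: 0.0257
```

```bash
python3 -c "
from h import *
st()"
```

```text
t 7.32 pos [0.5324 0.007  0.2193] yaw 119.75 ydir [ 0.0002  0.0035 -1.    ] F [ 1.0804 -0.2338 -1.7755] M [-0.1226 -0.273  -0.3574] w 0.0257 q [ 0.3161  0.2364 -0.2349 -0.0036 -1.0983  0.2048]
```

Call:
{"api": "carry_out", "payload": {
  "targets": [
    [[0,0,0,0,6,0,-1],[0,0,0,0,12,0,-1],[0,0,0,0,12,0,-1],[0,-2,0,0,12,0,-1],[0,-5,0,0,12,0,-1],[0,-5,0,0,12,0,-1]]
  ]
}}

```text
time_s: 7.82
tcp_pos: [0.5354, 0.0069, 0.2753]
tcp_rot: [[-0.307, 0.011, -0.952], [0.952, 0.004, -0.307], [0.0, -1.0, -0.012]]
ft_force: [-0.1, -0.9, 0.8]
gripper_width: 0.0262
```

```bash
python3 -c "
from h import *
st();g=grab('top')
cv2.imwrite('pics/top2.png',cv2.resize(g['img'][160:240,235:345],None,fx=7,fy=7,interpolation=cv2.INTER_CUBIC))
to((.5525,-.148,.27),17.5)"
```

```text
t 7.82 pos [0.5354 0.0069 0.2753] yaw 107.89 ydir [ 0.0111  0.0037 -0.9999] F [-0.1002 -0.8774  0.7868] M [-0.0227 -0.0385 -0.0162] w 0.0262 q [ 0.3159  0.1959 -0.1447 -0.0001 -1.2185 -0.0035]
 cm [-15.33   0.23   3.01] deg [ 0.28 90.35  0.48]
```

Call:
{"api": "carry_out", "payload": {
  "targets": [
    [[-4,0,0.8,0,7,0,-1],[-8,0,1.5,0,14,0,-1],[-12,0,2.4,0,21,0,-1],[-15.3,0.1,3.0,0,28,0.2,-1],[-15.3,0.1,3.0,0.2,35,0.4,-1],[-15.3,0.1,3.0,0.2,42,0.4,-1],[-15.3,0.1,3.0,0.2,49,0.4,-1],[-15.3,0.1,3.0,0.2,56,0.4,-1],[-15.3,0.1,3.0,0.2,63,0.4,-1],[-15.3,0.1,3.0,0.2,70,0.4,-1]]
  ]
}}

```text
time_s: 8.7
tcp_pos: [0.5519, -0.1476, 0.2703]
tcp_rot: [[0.793, 0.001, -0.609], [0.609, -0.0, 0.793], [0.0, -1.0, -0.0]]
ft_force: [0.4, -0.4, -0.5]
gripper_width: 0.0257
```

```bash
python3 -c "
from h import *
st();to((.5525,-.148,.25),17.5);to((.5525,-.148,.22),17.5)"
```

```text
t 8.7 pos [ 0.5519 -0.1476  0.2703] yaw 37.54 ydir [ 0.0005 -0.0002 -1.    ] F [ 0.3677 -0.3657 -0.4919] M [-0.0337  0.0918 -0.0284] w 0.0257 q [ 0.0222  0.2675 -0.0625  0.0003 -1.2403 -0.9379]
 cm [ 0.02  2.03 -0.06] deg [ 0.03 20.04  0.02]
 cm [ 0.02  5.03 -0.06] deg [ 0.03 20.04  0.02]
```

Call:
{"api": "carry_out", "payload": {
  "targets": [
    [[0,1,-0.05,0,7,0,-1],[0,2,-0.05,0,14,0,-1],[0,2.5,-0.05,0,19,0,-1],[0,3,-0.05,0,19,0,-1],[0,3.6,-0.05,0,19,0,-1],[0,4.2,-0.05,0,19,0,-1],[0,4.7,-0.05,0,19,0,-1],[0,5.05,-0.05,0,19,0,-1],[0,5.05,-0.05,0,19,0,-1]]
  ]
}}

```text
time_s: 9.45
tcp_pos: [0.5522, -0.1481, 0.2194]
tcp_rot: [[0.948, -0.0, -0.319], [0.319, -0.0, 0.948], [-0.0, -1.0, -0.0]]
ft_force: [0.5, -1.0, -0.6]
gripper_width: 0.026
```

```bash
python3 -c "
from h import *
st()"
```

```text
t 9.45 pos [ 0.5522 -0.1481  0.2194] yaw 18.59 ydir [-0.0001 -0.0004 -1.    ] F [ 0.506  -1.0015 -0.5511] M [-0.0027 -0.0094 -0.0057] w 0.026 q [ 0.0215  0.3026 -0.1436  0.0005 -1.1247 -1.2681]
```

View pics/top2.png

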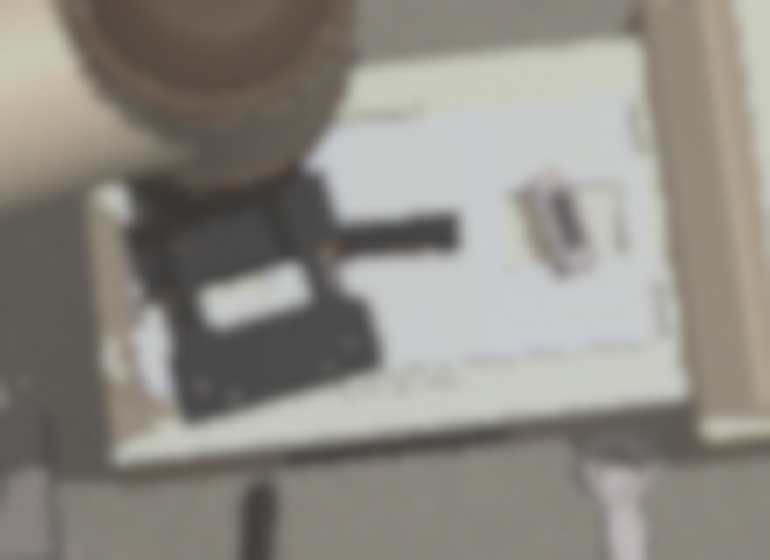

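The top crop shows fastener_a still hidden by the gripper, with fastener_b at (560,230) and the panel undisturbed. The blade is in fastener_b's slot with no contact force, so I turn it.

Call:
{"api": "carry_out", "payload": {
  "targets": [
    [[0,0,0,0,-7,0,-1],[0,0,0,0,-14,0,-1],[0,0,0,0,-21,0,-1],[0,0,0,0,-28,0,-1],[0,0,0,0,-35,0,-1],[0,0,0,0,-42,0,-1],[0,0,0,0,-49,0,-1],[0,0,0,0,-56,0,-1],[0,0,0,0,-63,0,-1],[0,0,0,0,-70,0,-1]]
  ]
}}

```text
time_s: 10.28
tcp_pos: [0.5523, -0.1476, 0.2194]
tcp_rot: [[0.018, 0.0, -1.0], [1.0, 0.001, 0.018], [0.001, -1.0, -0.0]]
ft_force: [0.2, 0.7, -1.7]
gripper_width: 0.0254
```

Call:
{"api": "carry_out", "payload": {
  "targets": [
    [[0,0,0,0,-7,0,-1],[0,0,0,0,-14,0,-1],[0,0,0,0,-20,0,-1],[0,0,0,0,-24,0,-1],[0,0,0,0,-27,0,-1],[0,0,0,0,-30,0,-1],[0,0,0,0,-31,0,-1]]
  ]
}}

```text
time_s: 10.87
tcp_pos: [0.5528, -0.1473, 0.2194]
tcp_rot: [[-0.5, 0.002, -0.866], [0.866, 0.001, -0.5], [0.0, -1.0, -0.002]]
ft_force: [0.6, 0.1, -2.5]
gripper_width: 0.026
```

```bash
python3 -c "
from h import *
st()"
```

```text
t 10.87 pos [ 0.5528 -0.1473  0.2194] yaw 119.99 ydir [ 0.002   0.0012 -1.    ] F [ 0.5928  0.0767 -2.4817] M [ 0.2565 -0.2809 -0.364 ] w 0.026 q [ 0.0219  0.3026 -0.143  -0.0013 -1.1233  0.5021]
```

Call:
{"api": "carry_out", "payload": {
  "targets": [
    [[0,0,0,0,6,0,-1],[0,0,0,0,12,0,-1],[0,0,0,0,12,0,-1],[0,-2,0,0,12,0,-1],[0,-5,0,0,12,0,-1],[0,-5,0,0,12,0,-1]]
  ]
}}

```text
time_s: 11.37
tcp_pos: [0.5556, -0.1484, 0.2758]
tcp_rot: [[-0.313, 0.013, -0.95], [0.95, -0.002, -0.313], [-0.006, -1.0, -0.012]]
ft_force: [1.3, -1.2, 0.6]
gripper_width: 0.0258
```

```bash
python3 -c "
from h import *
st();to((.4384,.1082,.27),100);to((.4384,.1082,.2),100)"
```

```text
t 11.37 pos [ 0.5556 -0.1484  0.2758] yaw 108.22 ydir [ 0.013  -0.0019 -0.9999] F [ 1.2546 -1.216   0.5959] M [-0.0238 -0.063  -0.0003] w 0.0258 q [ 0.0218  0.2645 -0.0539  0.0023 -1.2395  0.2955]
 cm [28.04  0.37  3.12] deg [ 0.7   8.22 -0.29]
 cm [28.08  7.37  3.2 ] deg [ 0.7   8.22 -0.29]
```

Call:
{"api": "carry_out", "payload": {
  "targets": [
    [[28.1,0.2,3.1,0.7,8.2,-0.3,-1],[28.1,0.2,3.1,0.7,8.2,-0.3,-1],[28.1,0.2,3.1,0.7,8.2,-0.3,-1],[28.1,0.2,3.1,0.7,8.2,-0.3,-1],[28.1,0.2,3.1,0.7,8.2,-0.3,-1],[28.1,0.2,3.1,0.7,8.2,-0.3,-1],[28.1,0.2,3.1,0.7,8.2,-0.3,-1],[28.1,3,3.2,0.7,8.2,-0.3,-1],[28.1,6,3.2,0.7,8.2,-0.3,-1],[28.1,7.4,3.2,0.7,8.2,-0.3,-1]]
  ]
}}

```text
time_s: 12.2
tcp_pos: [0.4363, 0.1086, 0.1973]
tcp_rot: [[-0.178, -0.003, -0.984], [0.984, -0.001, -0.178], [0.0, -1.0, 0.003]]
ft_force: [-1.2, -0.6, -2.0]
gripper_width: 0.0259
```

```bash
python3 -c "
from h import *
st();to((.4384,.1082,.102),100)"
```

```text
t 12.2 pos [0.4363 0.1086 0.1973] yaw 100.27 ydir [-0.0033 -0.0006 -1.    ] F [-1.1761 -0.589  -1.9614] M [-0.0474  0.1988  0.0137] w 0.0259 q [ 0.6063  0.1156 -0.449  -0.0017 -1.0092 -0.4262]
 cm [-0.08  9.53 -0.23] deg [-0.19  0.27  0.  ]
```

Call:
{"api": "carry_out", "payload": {
  "targets": [
    [[-0.1,0.5,-0.2,-0.2,0,0,-1],[-0.1,2.5,-0.2,-0.2,0,0,-1],[-0.1,4.5,-0.2,-0.2,0,0,-1],[-0.1,6.5,-0.2,-0.2,0,0,-1],[-0.1,8,-0.2,-0.2,0,0,-1],[-0.1,9,-0.2,-0.2,0,0,-1],[-0.1,9.55,-0.2,-0.2,0,0,-1],[-0.1,9.55,-0.2,-0.2,0,0,-1]]
  ]
}}

```text
time_s: 12.87
tcp_pos: [0.4388, 0.108, 0.1019]
tcp_rot: [[-0.18, 0.001, -0.984], [0.984, -0.0, -0.18], [-0.0, -1.0, -0.001]]
ft_force: [-0.5, 0.1, 0.1]
gripper_width: 0.0255
```

```bash
python3 -c "
from h import *
st()"
```

```text
t 12.87 pos [0.4388 0.108  0.1019] yaw 100.35 ydir [ 0.0007 -0.0002 -1.    ] F [-0.5428  0.1297  0.0714] M [ 0.0576  0.0711 -0.0168] w 0.0255 q [ 0.6032  0.2416 -0.58    0.0008 -0.7488 -0.4231]
```

Call:
{"api": "carry_out", "payload": {
  "targets": [
    [[0,0.08,0,0,0,0,-1],[0,0.1,0,0,0,0,-1],[0,0.1,0,0,0,0,0.2],[0,0.1,0,0,0,0,0.2],[0,0.1,0,0,0,0,0.2],[0,0.1,0,0,0,0,0.2],[0,0.1,0,0,0,0,0.2],[0,0.1,0,0,0,0,0.2],[0,0.1,0,0,0,0,0.2]]
  ]
}}

```text
time_s: 13.62
tcp_pos: [0.4388, 0.108, 0.1009]
tcp_rot: [[-0.18, 0.001, -0.984], [0.984, -0.0, -0.18], [-0.0, -1.0, -0.001]]
ft_force: [-0.2, -0.5, -0.2]
gripper_width: 0.0515
```

Call:
{"api": "carry_out", "payload": {
  "targets": [
    [[0,-2,0,0,0,0,0.2],[0,-5,0,0,0,0,0.2],[0,-9,0,0,0,0,0.2],[0,-13,0,0,0,0,0.2],[0,-16,0,0,0,0,0.2],[0,-17,0,0,0,0,0.2]]
  ]
}}

```text
time_s: 14.12
tcp_pos: [0.4408, 0.1089, 0.2765]
tcp_rot: [[-0.181, 0.01, -0.984], [0.984, 0.004, -0.18], [0.002, -1.0, -0.011]]
ft_force: [0.4, -0.1, 0.0]
gripper_width: 0.0522
```

```bash
python3 -c "
from h import *
import pickle
st();g=grab('wrist');pickle.dump(g,open('g2.pkl','wb'));t=grab('top')
cv2.imwrite('pics/w2.png',np.vstack([g['img'][:230],cv2.resize(t['img'][150:250,200:350],(512,341))]))
to((.5415,-.0715,.20),97.5)"
```

```text
t 14.12 pos [0.4408 0.1089 0.2765] yaw 100.4 ydir [ 0.0101  0.004  -0.9999] F [ 0.3673 -0.0671  0.0309] M [ 0.0158  0.0762 -0.0055] w 0.0522 q [ 0.6034  0.0484 -0.3158  0.0026 -1.196  -0.4229]
 cm [-19.57   7.35  -6.73] deg [0.36 2.86 0.12]
```

View pics/w2.png

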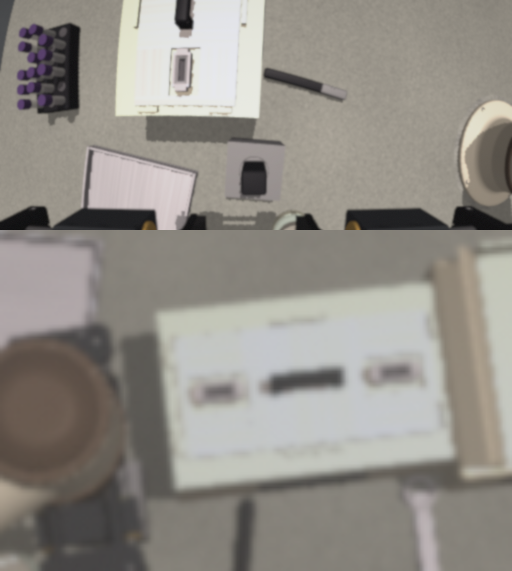

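The wrist view shows the driver upright in its stand (254,180). The top crop shows both heads turned along the hatch (fa at (218,391), fb at (393,372)) and the handle at (307,379).

Call:
{"api": "carry_out", "payload": {
  "targets": [
    [[-4,1,-1.4,0.4,2.9,0,0.2],[-8,2,-2.8,0.4,2.9,0,0.2],[-12,3.5,-4.2,0.4,2.9,0,0.2],[-16,5.5,-5.6,0.4,2.9,0,0.2],[-19.5,7.3,-6.7,0.4,2.9,0,0.2],[-19.5,7.3,-6.7,0.4,2.9,0,0.2],[-19.5,7.3,-6.7,0.4,2.9,0,0.2]]
  ]
}}

```text
time_s: 14.8
tcp_pos: [0.5397, -0.0733, 0.1958]
tcp_rot: [[-0.125, -0.01, -0.992], [0.992, 0.001, -0.125], [0.002, -1.0, 0.009]]
ft_force: [-0.3, 0.3, 0.0]
gripper_width: 0.0522
```

```bash
python3 -c "
from h import *
st();to((.5412,-.07,.136),97.5)"
```

```text
t 14.8 pos [ 0.5397 -0.0733  0.1958] yaw 97.2 ydir [-0.0096  0.0012 -1.    ] F [-0.3382  0.2852  0.0045] M [0.0235 0.0482 0.0243] w 0.0522 q [ 0.1612  0.2821 -0.2348 -0.0032 -1.0632 -0.0341]
 cm [ 0.29  5.98 -0.25] deg [-0.54 -0.3   0.14]
```

Call:
{"api": "carry_out", "payload": {
  "targets": [
    [[0.3,1,-0.2,-0.5,-0.3,0,0.2],[0.3,3,-0.2,-0.5,-0.3,0,0.2],[0.3,5,-0.2,-0.5,-0.3,0,0.2],[0.3,5.95,-0.2,-0.5,-0.3,0,0.2],[0.3,5.95,-0.2,-0.5,-0.3,0,-1],[0.3,5.95,-0.2,-0.5,-0.3,0,-1],[0.3,5.95,-0.2,-0.5,-0.3,0,-1],[0.3,5.95,-0.2,-0.5,-0.3,0,-1],[0.3,5.95,-0.2,-0.5,-0.3,0,-1],[0.3,5.95,-0.2,-0.5,-0.3,0,-1]]
  ],
  "grip_force": 40
}}

```text
time_s: 15.63
tcp_pos: [0.5411, -0.0699, 0.1372]
tcp_rot: [[-0.131, 0.001, -0.991], [0.991, 0.003, -0.131], [0.002, -1.0, -0.001]]
ft_force: [-0.3, -0.8, 0.4]
gripper_width: 0.0201
```

Call:
{"api": "carry_out", "payload": {
  "targets": [
    [[0,0,0,0,0,0,-1],[0,0,0,0,0,0,-1],[0,0,0,0,0,0,-1],[0,0,0,0,0,0,-1],[0,0,0,0,0,0,-1],[0,0,0,0,0,0,-1],[0,0,0,0,0,0,-1]]
  ]
}}

```text
time_s: 16.22
tcp_pos: [0.5413, -0.0699, 0.1375]
tcp_rot: [[-0.131, 0.001, -0.991], [0.991, 0.003, -0.131], [0.002, -1.0, -0.001]]
ft_force: [-1.0, 1.3, 2.8]
gripper_width: 0.0136
```

```bash
python3 -c "
from h import *
st();to((.5412,-.07,.25),97.5)"
```

```text
t 16.22 pos [ 0.5413 -0.0699  0.1375] yaw 97.51 ydir [ 0.0011  0.0026 -1.    ] F [-0.9756  1.2566  2.7634] M [0.3537 0.2876 0.0124] w 0.0136 q [ 0.1674  0.3384 -0.3171 -0.003  -0.9137 -0.0346]
 cm [  0.01 -11.25  -0.01] deg [0.08 0.01 0.14]
```

Call:
{"api": "carry_out", "payload": {
  "targets": [
    [[0,-1,0,0,0,0,-1],[0,-3,0,0,0,0,-1],[0,-5.5,0,0,0,0,-1],[0,-8,0,0,0,0,-1],[0,-9,0,0,0,0,-1]]
  ]
}}

```text
time_s: 16.63
tcp_pos: [0.5425, -0.0703, 0.231]
tcp_rot: [[-0.131, 0.006, -0.991], [0.991, 0.002, -0.131], [0.001, -1.0, -0.006]]
ft_force: [0.6, -0.2, -1.0]
gripper_width: 0.0136
```

```bash
python3 -c "
from h import *
st();to((.617,.27,.20),86.5)"
```

```text
t 16.63 pos [ 0.5425 -0.0703  0.231 ] yaw 97.53 ydir [ 0.0063  0.0023 -1.    ] F [ 0.6112 -0.2403 -0.9703] M [ 0.0077 -0.0187 -0.029 ] w 0.0136 q [ 0.1668  0.249  -0.1878 -0.0013 -1.1274 -0.0349]
 cm [ 32.76   3.22 -11.83] deg [ 0.36 11.03  0.12]
```

Call:
{"api": "carry_out", "payload": {
  "targets": [
    [[3,0,-1.1,0,1,0,-1],[6.5,0,-2.4,0,3,0,-1],[10,0,-3.6,0,5,0,-1],[14,0,-5,0,7,0,-1],[18,0,-6.5,0,9,0,-1],[22,0,-8,0.3,11,0,-1],[26,1,-9.4,0.3,11,0,-1],[29.5,2,-10.7,0.3,11,0,-1],[32.7,3.2,-11.8,0.3,11,0,-1],[32.7,3.2,-11.8,0.3,11,0,-1]]
  ]
}}

```text
time_s: 17.47
tcp_pos: [0.6156, 0.2749, 0.1943]
tcp_rot: [[0.056, -0.005, -0.998], [0.998, 0.001, 0.056], [0.0, -1.0, 0.005]]
ft_force: [0.2, -1.0, -3.5]
gripper_width: 0.0136
```

```bash
python3 -c "
from h import *
st();to((.617,.27,.0235),86.5)
g=grab('top');w=grab('scene');cv2.imwrite('pics/p1.png',np.hstack([cv2.resize(g['img'][130:230,110:260],(450,300)),cv2.resize(w['img'][180:380,200:440],(350,300))]))"
```

```text
t 17.47 pos [0.6156 0.2749 0.1943] yaw 86.79 ydir [-0.0048  0.0007 -1.    ] F [ 0.2118 -1.0279 -3.4634] M [-0.1446  0.083   0.0269] w 0.0136 q [ 0.6577  0.4946  0.094  -0.0038 -1.1737 -0.7123]
 cm [-0.49 17.08 -0.25] deg [-0.28  0.29  0.02]
```

View pics/p1.png

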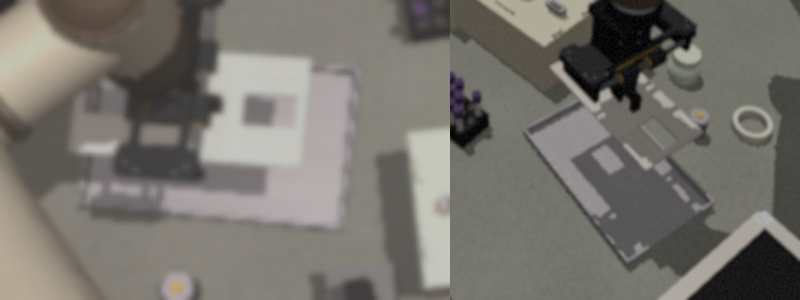

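The panel is held flat over the tray, centred. I lower it.

Call:
{"api": "carry_out", "payload": {
  "targets": [
    [[-0.5,1,-0.2,-0.3,0.3,0,-1],[-0.5,4,-0.2,-0.3,0.3,0,-1],[-0.5,7.5,-0.2,-0.3,0.3,0,-1],[-0.5,11,-0.2,-0.3,0.3,0,-1],[-0.5,13.5,-0.2,-0.3,0.3,0,-1],[-0.5,15.2,-0.2,-0.3,0.3,0,-1],[-0.5,16.2,-0.2,-0.3,0.3,0,-1],[-0.5,16.7,-0.2,-0.3,0.3,0,-1],[-0.5,16.9,-0.2,-0.3,0.3,0,-1],[-0.5,17.0,-0.2,-0.3,0.3,0,-1]]
  ]
}}

```text
time_s: 18.4
tcp_pos: [0.6175, 0.2652, 0.0283]
tcp_rot: [[0.064, 0.003, -0.998], [0.998, -0.0, 0.064], [0.0, -1.0, -0.003]]
ft_force: [0.6, -0.4, -2.0]
gripper_width: 0.014
```

```bash
python3 -c "
from h import *
st()"
```

```text
t 18.4 pos [0.6175 0.2652 0.0283] yaw 86.32 ydir [ 0.0033 -0.0001 -1.    ] F [ 0.5505 -0.3574 -2.0454] M [0.0898 0.1273 0.0066] w 0.014 q [ 0.6467  0.647  -0.0946  0.0028 -0.8266 -0.7127]
```

Call:
{"api": "carry_out", "payload": {
  "targets": [
    [[0.2,0.2,0,0,0,0,-1],[0.2,0.35,0,0,0,0,-1],[0.2,0.5,0,0,0,0,-1],[0.2,0.55,0,0,0,0,-1],[0.2,0.55,0,0,0,0,-1]]
  ]
}}

```text
time_s: 18.82
tcp_pos: [0.6179, 0.2675, 0.0236]
tcp_rot: [[0.064, 0.004, -0.998], [0.998, 0.001, 0.064], [0.001, -1.0, -0.004]]
ft_force: [-0.3, 0.9, 0.8]
gripper_width: 0.0135
```

```bash
python3 -c "
from h import *
st()"
```

```text
t 18.82 pos [0.6179 0.2675 0.0236] yaw 86.34 ydir [ 0.0043  0.0005 -1.    ] F [-0.2891  0.8527  0.7846] M [ 0.1482  0.3068 -0.0394] w 0.0135 q [ 0.6492  0.654  -0.0952  0.003  -0.8179 -0.7151]
```

Call:
{"api": "carry_out", "payload": {
  "targets": [
    [[0,0.05,0,0,0,0,-1],[0,0.08,0,0,0,0,-1],[0,0.08,0,0,0,0,0.2],[0,0.08,0,0,0,0,0.2],[0,0.08,0,0,0,0,0.2],[0,0.08,0,0,0,0,0.2],[0,0.08,0,0,0,0,0.2],[0,0.08,0,0,0,0,0.2],[0,0.08,0,0,0,0,0.2],[0,0.08,0,0,0,0,0.2]]
  ]
}}

```text
time_s: 19.65
tcp_pos: [0.618, 0.2676, 0.0227]
tcp_rot: [[0.064, 0.004, -0.998], [0.998, 0.001, 0.064], [0.001, -1.0, -0.004]]
ft_force: [-0.2, -0.5, -0.2]
gripper_width: 0.0508
```

Call:
{"api": "carry_out", "payload": {
  "targets": [
    [[0,-2,0,0,0,0,0.2],[0,-5,0,0,0,0,0.2],[0,-9,0,0,0,0,0.2],[0,-13,0,0,0,0,0.2],[0,-17,0,0,0,0,0.2],[0,-20,0,0,0,0,0.2],[0,-20,0,0,0,0,0.2]]
  ]
}}

```text
time_s: 20.23
tcp_pos: [0.6205, 0.2689, 0.2322]
tcp_rot: [[0.063, 0.019, -0.998], [0.998, 0.008, 0.063], [0.009, -1.0, -0.018]]
ft_force: [-0.1, -0.0, 1.2]
gripper_width: 0.052
```

```bash
python3 -c "
from h import *
st();to((.50,.02,.28),90)"
```

```text
t 20.23 pos [0.6205 0.2689 0.2322] yaw 86.41 ydir [ 0.0188  0.0076 -0.9998] F [-0.0871 -0.0071  1.2294] M [0.0567 0.0379 0.0162] w 0.052 q [ 0.6498  0.4615  0.1315  0.0056 -1.2213 -0.7145]
 cm [-25.55  -5.2   10.38] deg [ 1.06 -3.6   0.47]
```

```bash
python3 -c "
from h import *
to((.449,.372,.17),90)"
```

```text
cm [ 9.16  5.97 17.88] deg [ 1.06 -3.6   0.47]
```

Call:
{"api": "carry_out", "payload": {
  "targets": [
    [[2,0,4,1,-3.6,0.5,0.2],[4,2,8,1,-3.6,0.5,0.2],[6,4,12,1,-3.6,0.5,0.2],[8,5,15,1,-3.6,0.5,0.2],[9.2,6,17.9,1,-3.6,0.5,0.2],[9.2,6,17.9,1,-3.6,0.5,0.2],[9.2,6,17.9,1,-3.6,0.5,0.2],[9.2,6,17.9,1,-3.6,0.5,0.2]]
  ]
}}

```text
time_s: 20.9
tcp_pos: [0.449, 0.3728, 0.17]
tcp_rot: [[-0.001, 0.002, -1.0], [1.0, -0.0, -0.001], [-0.0, -1.0, -0.002]]
ft_force: [-0.0, -0.2, 0.0]
gripper_width: 0.0522
```

```bash
python3 - <<'E'
from h import *
st();g=grab('wrist');t=grab('top')
np.savez('g3.npz',i=g['img'],T=g['T'])
def nub(g,fish,roi):
    h=cv2.cvtColor(g['img'],cv2.COLOR_BGR2HSV);m=((h[...,0]>8)&(h[...,0]<30)&(h[...,1]>110)&(h[...,2]>90)).astype(np.uint8)
    u,v=proj(g,(.4486,.3045,.05),fish).astype(int);k=np.zeros_like(m);k[v-roi:v+roi,u-roi:u+roi]=m[v-roi:v+roi,u-roi:u+roi]
    M=cv2.moments(k,True);print('expect',u,v,'n',M['m00']);c=(M['m10']/M['m00'],M['m01']/M['m00']);print(c,onz(g,*c,.05,fish))
nub(g,True,25)
try: nub(t,False,8)
except Exception as e: print(e)
v=g['img'];u0,v0=proj(g,(.4486,.3045,.05),True).astype(int);cv2.imwrite('pics/cell.png',np.vstack([np.hstack([cv2.resize(v[max(0,v0-50):v0+50,u0-50:u0+50],(400,400),interpolation=cv2.INTER_CUBIC),cv2.resize(t['img'][150:250,200:300],(400,400))])]))
E
```

```text
t 20.9 pos [0.449  0.3728 0.17  ] yaw 90.07 ydir [ 0.0018 -0.0003 -1.    ] F [-0.0045 -0.2364  0.0417] M [ 0.0598  0.0924 -0.0204] w 0.0522 q [ 0.9712  0.3638 -0.1858  0.0019 -1.0204 -0.971 ]
expect 251 116 n 101.0
(250.8019801980198, 117.00990099009901) [0.4488 0.3053 0.05  ]
expect 168 225 n 4.0
(168.5, 225.5) [0.4501 0.3055 0.05  ]
```

View pics/cell.png

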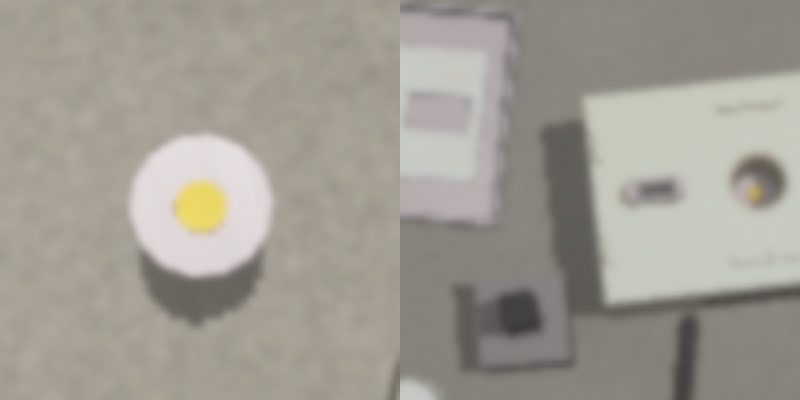

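The left crop shows the cell at (201,207) with its nub centred. The right crop shows the panel inside the tray, the driver in its stand and the open tube at (758,180).

Call:
{"api": "carry_out", "payload": {
  "targets": [
    [[-4,0,0,0,0,0,0.2],[-6.75,2,0,0,0,0,0.2],[-6.75,6,0,0,0,0,0.2],[-6.75,9,0,0,0,0,0.2],[-6.75,11,0,0,0,0,0.2],[-6.75,12.2,0,0,0,0,0.2],[-6.75,12.6,0,0,0,0,0.2],[-6.75,12.6,0,0,0,0,0.2]]
  ]
}}

```text
time_s: 21.67
tcp_pos: [0.4508, 0.3038, 0.0434]
tcp_rot: [[0.003, 0.001, -1.0], [1.0, -0.001, 0.003], [-0.001, -1.0, -0.001]]
ft_force: [-0.1, -0.1, 0.9]
gripper_width: 0.0525
```

```bash
python3 -c "
from h import *
st();to((.449,.3053,.0445),90)"
```

```text
t 21.67 pos [0.4508 0.3038 0.0434] yaw 89.82 ydir [ 0.0011 -0.0009 -1.    ] F [-0.1067 -0.0721  0.9206] M [0.0296 0.106  0.0498] w 0.0525 q [ 0.8922  0.4597 -0.4207  0.0023 -0.6904 -0.897 ]
 cm [ 0.14 -0.11  0.18] deg [ 0.06 -0.18 -0.05]
```

Call:
{"api": "carry_out", "payload": {
  "targets": [
    [[0.15,-0.1,0.18,0,0,0,0.2],[0.15,-0.1,0.18,0,0,0,0.2],[0.15,-0.1,0.18,0,0,0,-0.5],[0.15,-0.1,0.18,0,0,0,-0.5],[0.15,-0.1,0.18,0,0,0,-0.5],[0.15,-0.1,0.18,0,0,0,-0.5],[0.15,-0.1,0.18,0,0,0,-0.5],[0.15,-0.1,0.18,0,0,0,-0.5],[0.15,-0.1,0.18,0,0,0,-0.5],[0.15,-0.1,0.18,0,0,0,-0.5]]
  ],
  "grip_force": 25
}}

```text
time_s: 22.5
tcp_pos: [0.4491, 0.3056, 0.0449]
tcp_rot: [[0.003, 0.002, -1.0], [1.0, -0.001, 0.003], [-0.001, -1.0, -0.002]]
ft_force: [-2.2, -0.3, 4.9]
gripper_width: 0.0329
```

```bash
python3 -c "
from h import *
st();to((.449,.3053,.0445),90)"
```

```text
t 22.5 pos [0.4491 0.3056 0.0449] yaw 89.84 ydir [ 0.0015 -0.0005 -1.    ] F [-2.1856 -0.265   4.8874] M [ 0.0625  0.6521 -0.0318] w 0.0329 q [ 0.8969  0.4567 -0.421   0.0024 -0.6925 -0.9015]
 cm [-0.03  0.04  0.01] deg [ 0.09 -0.16 -0.03]
```

Call:
{"api": "carry_out", "payload": {
  "targets": [
    [[0,0,0,0,0,0,-1],[0,0,0,0,0,0,-1],[0,0,0,0,0,0,-1],[0,-2,0,0,0,0,-1],[0,-5,0,0,0,0,-1],[0,-9,0,0,0,0,-1],[0,-13,0,0,0,0,-1],[0,-17,0,0,0,0,-1],[0,-18,0,0,0,0,-1]]
  ]
}}

```text
time_s: 23.25
tcp_pos: [0.4514, 0.3076, 0.2316]
tcp_rot: [[0.002, 0.011, -1.0], [1.0, 0.007, 0.002], [0.007, -1.0, -0.011]]
ft_force: [0.8, 0.7, -0.9]
gripper_width: 0.033
```

```bash
python3 - <<'E'
from h import *
s=st();to((.5415,-.0035,.23),97.5)
# tube mouth in the top view
t=grab('top');cv2.imwrite('pics/t4.png',t['img']);u,v=proj(t,(.5415,-.0715,.118)).round().astype(int);print('tube expect',u,v)
gr=cv2.cvtColor(t['img'],cv2.COLOR_BGR2GRAY);m=np.zeros_like(gr);m[v-12:v+13,u-12:u+13]=(gr[v-12:v+13,u-12:u+13]<165)
c,_=cv2.findContours(m,cv2.RETR_EXTERNAL,cv2.CHAIN_APPROX_NONE);c=max(c,key=cv2.contourArea);e=cv2.minEnclosingCircle(c);el=cv2.fitEllipse(c);print(e,el,onz(t,*el[0],.118))
E
```

```text
t 23.25 pos [0.4514 0.3076 0.2316] yaw 89.9 ydir [ 0.0109  0.0073 -0.9999] F [ 0.7586  0.7009 -0.9103] M [ 0.1849 -0.0066  0.0357] w 0.033 q [ 0.8972  0.2435 -0.1958  0.0044 -1.119  -0.9009]
 cm [-31.09   0.03  -9.06] deg [ 0.65 -7.6   0.38]
tube expect 290 196
((289.3387145996094, 194.9193572998047), 6.978767395019531) ((289.9386901855469, 194.46621704101562), (11.916705131530762, 13.553659439086914), 131.52012634277344) [ 0.5453 -0.0726  0.118 ]
```

Call:
{"api": "carry_out", "payload": {
  "targets": [
    [[-3,0,-0.8,0.6,-1,0.3,-1],[-7,0,-2,0.6,-3,0.3,-1],[-11,0,-3,0.6,-5,0.3,-1],[-15,0,-4.1,0.6,-7.6,0.3,-1],[-19,0,-5.2,0.6,-7.6,0.3,-1],[-23,0,-6.4,0.6,-7.6,0.3,-1],[-27,0,-7.4,0.6,-7.6,0.3,-1],[-31.2,0,-8.2,0.6,-7.6,0.3,-1],[-31.2,0,-8.2,0.6,-7.6,0.3,-1],[-31.2,0,-8.2,0.6,-7.6,0.3,-1]]
  ]
}}

```text
time_s: 24.13
tcp_pos: [0.5315, -0.0071, 0.2268]
tcp_rot: [[-0.125, -0.004, -0.992], [0.992, 0.001, -0.125], [0.002, -1.0, 0.004]]
ft_force: [-0.1, 0.2, -1.0]
gripper_width: 0.0332
```

```bash
python3 - <<'E'
from h import *
s=st();g=grab('wrist')
u,v=proj(g,(.5415,-.0715,.118),True).round().astype(int);print('tube expect',u,v)
cv2.imwrite('pics/tube.png',cv2.resize(g['img'][v-60:v+90,u-100:u+100],(800,600),interpolation=cv2.INTER_CUBIC))
E
```

```text
t 24.13 pos [ 0.5315 -0.0071  0.2268] yaw 97.18 ydir [-0.0045  0.001  -1.    ] F [-0.1209  0.178  -1.0092] M [0.0713 0.0943 0.0117] w 0.0332 q [ 0.2907  0.2311 -0.2225 -0.0025 -1.1211 -0.1643]
tube expect 247 119
```

View pics/tube.png

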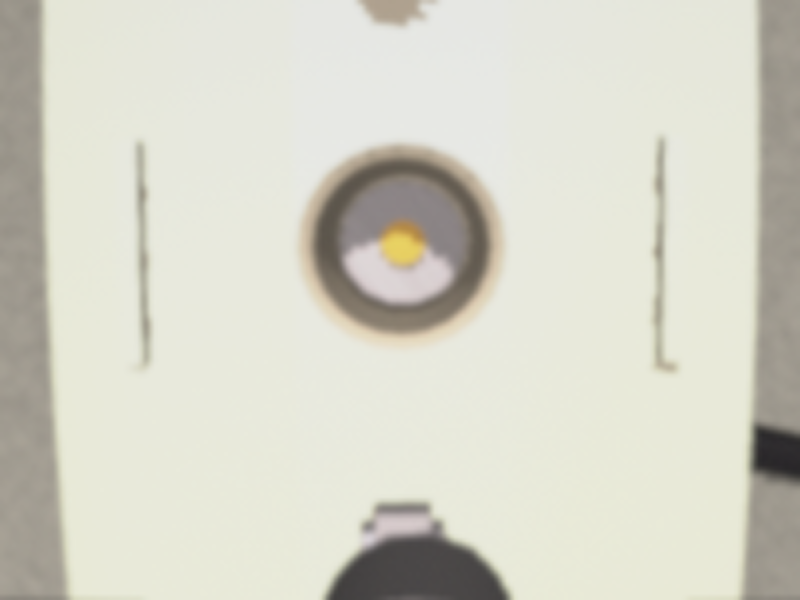

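The tube's chamfer ring is centred at (402,246) in the crop, with the inner cell's nub at (402,245). The held cell shows at the bottom, centred on x=418. I convert these to positions.

```bash
python3 - <<'E'
from h import *
s=st();g=grab('wrist')
c=lambda x,y:(147+(x+.5)/4-.5,59+(y+.5)/4-.5)
p=onz(g,*c(402,246),.118,True);print('tube',p)
print('nub in tube',onz(g,*c(402,243),.062,True))
zb=s['tcp_pos'][2]-.045
ap=onz(g,*c(418,534),zb,True);r=s['tcp_rot'];print('cell front edge in tool axes rel TCP',r.T@(ap-s['tcp_pos']),'-> centre x should be edge+.017')
to((.5415,-.0715,.18),97.5);to((p[0],p[1],.18),97.5)
E
```

```text
t 24.18 pos [ 0.5316 -0.0057  0.2272] yaw 97.32 ydir [-0.0039  0.0012 -1.    ] F [-0.4578  0.0144 -1.2234] M [-0.0362  0.0566 -0.0164] w 0.0329 q [ 0.2933  0.2306 -0.2223 -0.0025 -1.1213 -0.1645]
tube [ 0.5419 -0.0694  0.118 ]
nub in tube [ 0.5423 -0.0692  0.062 ]
cell front edge in tool axes rel TCP [-0.0163  0.045   0.0008] -> centre x should be edge+.017
 cm [-6.76  4.75 -0.12] deg [-0.17 -0.07  0.09]
 cm [-6.55  4.75 -0.19] deg [-0.17 -0.07  0.09]
```

Call:
{"api": "carry_out", "payload": {
  "targets": [
    [[-3,1,-0.1,-0.2,0,0.1,-1],[-6.7,3,-0.17,-0.2,0,0.1,-1],[-6.75,4.7,-0.17,-0.2,0,0.1,-1],[-6.75,5,-0.17,-0.2,0,0.1,-1],[-6.75,5,-0.17,-0.2,0,0.1,-1],[-6.75,5,-0.17,-0.2,0,0.1,-1]]
  ]
}}

```text
time_s: 24.73
tcp_pos: [0.5424, -0.07, 0.178]
tcp_rot: [[-0.132, 0.001, -0.991], [0.991, -0.0, -0.132], [-0.0, -1.0, -0.001]]
ft_force: [-0.2, 0.3, -0.8]
gripper_width: 0.0331
```

```bash
python3 - <<'E'
from h import *
s=st();to((.5417,-.0715,.128),97.5)
E
```

```text
t 24.73 pos [ 0.5424 -0.07    0.178 ] yaw 97.58 ydir [ 0.0012 -0.0002 -1.    ] F [-0.1944  0.3292 -0.7711] M [ 0.0457  0.0849 -0.0003] w 0.0331 q [ 0.1685  0.2972 -0.2637  0.0005 -1.0087 -0.0365]
 cm [-0.14  5.    0.1 ] deg [ 0.07  0.08 -0.02]
```

Call:
{"api": "carry_out", "payload": {
  "targets": [
    [[-0.12,0.3,0.07,0,0,0,-1],[-0.12,0.9,0.07,0,0,0,-1],[-0.12,1.4,0.07,0,0,0,-1],[-0.12,1.8,0.07,0,0,0,-1],[-0.12,2.2,0.07,0,0,0,-1],[-0.12,2.6,0.07,0,0,0,-1],[-0.12,2.6,0.07,0,0,0,-1]]
  ]
}}

```text
time_s: 25.32
tcp_pos: [0.5413, -0.0713, 0.1509]
tcp_rot: [[-0.132, -0.001, -0.991], [0.991, -0.0, -0.132], [-0.0, -1.0, 0.001]]
ft_force: [-1.2, -0.6, -1.2]
gripper_width: 0.0329
```

```bash
python3 - <<'E'
from h import *
s=st();to((.5417,-.0715,.128),97.5)
E
```

```text
t 25.32 pos [ 0.5413 -0.0713  0.1509] yaw 97.56 ydir [-0.0008 -0.0003 -1.    ] F [-1.1656 -0.5756 -1.2399] M [ 0.0164  0.0972 -0.0258] w 0.0329 q [ 0.1662  0.3245 -0.3002  0.0002 -0.9469 -0.0343]
 cm [-0.03  2.29 -0.04] deg [-0.04  0.06 -0.01]
```

In the bore with no contact force. I lower it the rest of the way, then release.

Call:
{"api": "carry_out", "payload": {
  "targets": [
    [[0,0.6,0,0,0,0,-1],[0,1.1,0,0,0,0,-1],[0,1.6,0,0,0,0,-1],[0,2.0,0,0,0,0,-1],[0,2.25,0,0,0,0,-1],[0,2.25,0,0,0,0,-1]]
  ]
}}

```text
time_s: 25.82
tcp_pos: [0.5408, -0.0714, 0.1276]
tcp_rot: [[-0.131, -0.002, -0.991], [0.991, -0.0, -0.131], [-0.0, -1.0, 0.002]]
ft_force: [0.2, 0.3, -0.3]
gripper_width: 0.0327
```

```bash
python3 - <<'E'
from h import *
s=st()
E
```

```text
t 25.82 pos [ 0.5408 -0.0714  0.1276] yaw 97.55 ydir [-0.0023 -0.0004 -1.    ] F [ 0.2294  0.2604 -0.3443] M [-0.0054  0.178   0.0199] w 0.0327 q [ 0.1661  0.3509 -0.3286  0.0001 -0.8936 -0.0343]
```

Call:
{"api": "carry_out", "payload": {
  "targets": [
    [[0,0,0,0,0,0,0.1],[0,0,0,0,0,0,0.1],[0,0,0,0,0,0,0.1],[0,0,0,0,0,0,0.1],[0,0,0,0,0,0,0.1],[0,0,0,0,0,0,0.1]]
  ]
}}

```text
time_s: 26.32
tcp_pos: [0.541, -0.0713, 0.1278]
tcp_rot: [[-0.132, -0.002, -0.991], [0.991, -0.0, -0.132], [-0.0, -1.0, 0.002]]
ft_force: [-0.9, 0.2, 0.2]
gripper_width: 0.0475
```

Call:
{"api": "carry_out", "payload": {
  "targets": [
    [[0,-2,0,0,0,0,0.1],[0,-5,0,0,0,0,0.1],[0,-9,0,0,0,0,0.1],[3,-12,0,0,0,0,0.1],[7,-13,0,0,0,0,0.1],[8,-13,0,0,0,0,0.1],[8,-13,0,0,0,0,0.1],[8,-13,0,0,0,0,0.1]]
  ]
}}

```text
time_s: 26.98
tcp_pos: [0.5302, 0.0084, 0.2574]
tcp_rot: [[-0.133, -0.003, -0.991], [0.991, -0.0, -0.133], [-0.0, -1.0, 0.003]]
ft_force: [-0.3, -0.1, -0.3]
gripper_width: 0.0479
```

```bash
python3 - <<'E'
from h import *
s=st();g=grab('wrist');t=grab('top')
cv2.imwrite('pics/end.png',np.vstack([g['img'][:225],cv2.resize(t['img'][120:260,110:366],(512,280))]))
u,v=proj(g,(.5417,-.071,.112),True).round().astype(int);h=cv2.cvtColor(g['img'],cv2.COLOR_BGR2HSV);m=((h[...,0]>8)&(h[...,0]<30)&(h[...,1]>110)&(h[...,2]>90)).astype(np.uint8)
k=np.zeros_like(m);k[v-25:v+25,u-25:u+25]=m[v-25:v+25,u-25:u+25];M=cv2.moments(k,True)
c=(M['m10']/M['m00'],M['m01']/M['m00']);print(u,v,c,'area px',M['m00'],onz(g,*c,.112,True),'n.diam if at .112 mm',2*np.sqrt(M['m00']/np.pi)/(192/np.tan(np.radians(g['fovy']/2)))*(g['T'][2,3]-.112)*1e3)
E
```

```text
t 26.98 pos [0.5302 0.0084 0.2574] yaw 97.64 ydir [-0.0027 -0.0005 -1.    ] F [-0.2975 -0.074  -0.2858] M [0.001  0.1328 0.0122] w 0.0479 q [ 0.3217  0.2055 -0.1778 -0.0004 -1.1903 -0.1882]
249 104 (250.0487804878049, 103.71951219512195) area px 82.0 [ 0.5405 -0.0717  0.112 ] n.diam if at .112 mm 10.2972193237268
```

View pics/end.png

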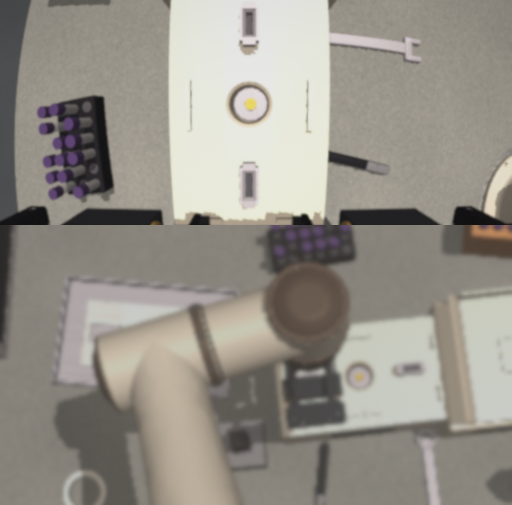

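The wrist view shows the cell concentric in the tube (250,104), nub up, with both heads along the hatch. I check its seating height by triangulating with the scene view.

```bash
python3 - <<'E'
from h import *
g=grab('scene')
for z in(.112,.132):print(z,proj(g,(.541,-.0715,z)))
u,v=proj(g,(.541,-.0715,.115)).round().astype(int)
h=cv2.cvtColor(g['img'],cv2.COLOR_BGR2HSV)[v-10:v+11,u-10:u+11].astype(int);s=h[...,1]*((h[...,0]>8)&(h[...,0]<30))
ys,xs=np.where(s>90);print('yellow px',len(xs),xs.mean()+u-10 if len(xs) else s.max(),ys.mean()+v-10 if len(xs) else '')
a=grab('scene','end_s.png');t=grab('top')
d=proj(a,(.4385,.108,.14));print('driver top px',d,'grey there',cv2.cvtColor(a['img'],cv2.COLOR_BGR2GRAY)[int(d[1])-2:int(d[1])+3,int(d[0])])
c=cv2.resize(a['img'][60:330,130:440],(775,675)) [:600]
cv2.imwrite('pics/end_s2.png',cv2.resize(a['img'][80:320,120:440],(800,600),interpolation=cv2.INTER_CUBIC))
E
```

```text
0.112 [252.4727 175.8843]
0.132 [252.3355 170.4605]
yellow px 7 253.0 176.71428571428572
driver top px [322.6451 186.5516] grey there [76 45 20 16 16]
```

View pics/end_s2.png

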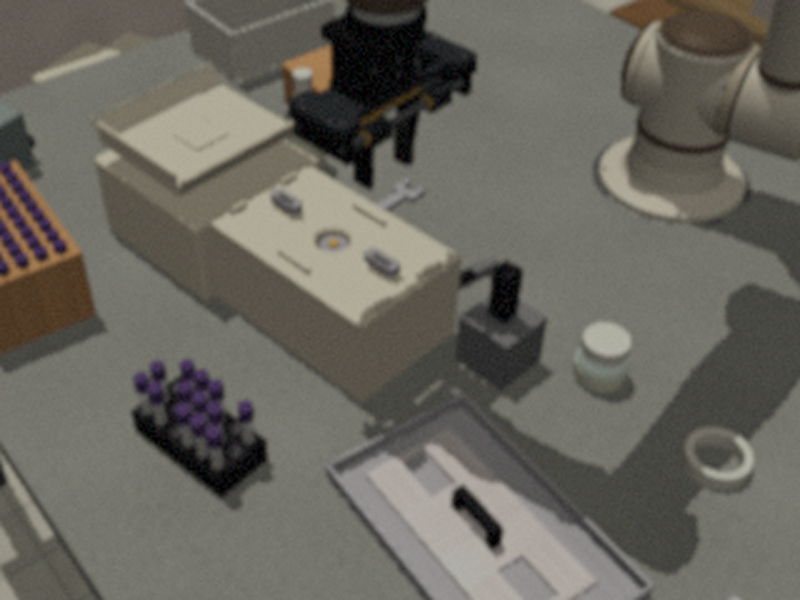

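The nub's pixel matches the seated height (176.7 seen, 175.9 expected, against 170.5 if stuck 20 mm high). The driver stands in its stand, the panel lies flat in the tray with its handle up, and the arm is clear. Handing in.

```bash
python3 -c "
from h import *
print(env.close_job())"
```

```text
the job is handed in; nothing more can be done
None
```

The whole task was carried out in the order asked, and the job was handed in at about 27 s of the 72 s allowed.

- **Fasteners:** I turned both anticlockwise with the driver until the wrist torque rose to about 0.36 N m, which I took as the stop. In the last views both heads lie along the hatch.
- **Screwdriver:** It is back in its stand, standing upright.
- **Panel:** I lowered it in the tray until it touched, then let go. It lies flat with its handle up.
- **Cell:** It went into the tube without any contact force. I let go of it about 20 mm above its seat, because the fingers cannot follow it into the bore. The last scene view puts the nub at row 176.7. A seated cell should show at 175.9, and one stuck 20 mm high at 170.5. The nub's size in the wrist view also fits a seated cell.
- **Bystanders:** I touched none of them. The rack, jar, tape, wrench and marker look in place. The sanitizer bottle was not checked closely at the end.

One measurement disagreed. The tube centre from the distant top view was about 4 mm off the close-up wrist view. I used the wrist value, which matched the midpoint of the two fasteners. I found no failed checks at the end.

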